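Draw the sagging bolt of the reagent cage and hold its gate ajar

ROBOT

A 6-joint arm with a two-finger parallel gripper is mounted at the origin on a cart in front of the work surface, level with it; the furniture and walls round the work are solid. World frame = base frame: x ahead of the robot, y to its left, z up, the work surface at z = 0. Lengths are in m, angles in rad, forces in N, time in s.
With the tool pointing down it reaches from about 0.3 to 0.875 m from the base axis. Payload 6.4 kg.
Tool frame: the origin (TCP) lies midway between the tips of the shut fingers; the grasp point (between the pads) lies 19 mm behind it; z points along the fingers, y is the line along which they close (so a half turn about z gives the same grasp; the last joint's range is limited). The gripper opens to 85 mm and grips with 20 to 120 N. Pads are 22 mm wide; open, the fingers measure 114 mm over their backs; the gripper's body (76 mm by 85 mm) begins 54 mm behind the grasp point. The pads swing forward as they close: fully open they stand 13 mm farther back than shut.
Start: joints at [-1.315, 0.181, 1.607, -0, 1.354, -0.206], TCP at [0.256, -0.515, 0.231] pointing down, gripper open.
Joint ranges: [-2.99, 2.99], [-0.89, 2.07], [0.3, 2.58], [-1.14, 4.28], [0, 2.63], [-3.12, 3.12]. Speed limits (rad/s): [2.57, 2.57, 3.01, 3.14, 3.14, 3.14].

INTERFACE

Orientations are given as a unit quaternion [w, x, y, z].
In Python, from bench import ctrl gives the robot as it stands.
- The arm moves only by the tool drive_tool, never from a script. Its argument "plan" is a list that holds one entry, the list of rows, each a list of 4 numbers: the shift along the tool's x, y, z scaled (see below), then the turn about the tool's z scaled (see below). In form: [[[x, y, z, roll], ...]]. A call has 1 to 12 rows; each row is the pose to reach, as a shift and turn from the pose commanded when the call began, along the tool's axes at that moment, turning the shorter way round; what a row does not reach only later rows make up. The controller multiplies each number of a shift by 400 mm and each number of a turn by 180 degrees. A row lasts 1/12 s, in which the tool goes at most 41.7 mm and 7.16 degrees, less where a joint would pass 70% of its speed; a pose out of reach is approached as far as the arm can. A call with a number of a shift or a turn outside -1 to 1 is refused whole. A call with a gripper value outside its range is refused whole. "jaw" is the closure, from 0 (fully open) to 1 (shut), set as the call begins (left out, the last holds). The fingers move at their own pace and stop on an object; the grip force is fixed at half the most. Time passes only in rows, so rows that repeat a pose let the fingers close. It gives the time, the measured TCP pose, the force, the opening and the grip force at its end, in the units of the state.
- ctrl.get_obs(): the state, without advancing time (a new reading comes with each control period).
- ctrl.camera(name): name is "scene" or "top" or "wrist"; returns (picture, depth): 420x560x3 uint8, red, green, blue; 420x560 float32, m along the optical axis (not along the pixel's ray), 0 where there is no reading.
- ctrl.camera_info(name): a dict with "camera_matrix" (3x3 intrinsics, pixels), "D" ([k1, k2, p1, p2, k3] as OpenCV has them; the pictures are not rectified), "R" (3x3) and "t" (3): a world point X has camera coordinates R X + t; the wrist camera has in their place "T_tool_cam" (4x4, takes a point from camera to tool coordinates, whose origin is the TCP and whose axes are the flange's). Camera axes: x right, y down, z forward; pixel columns grow to the right and rows downward; lengths in m; the calibration is good to about 2 mm. A picture is of the moment at which its call begins: read the wrist's pose just before it. camera_info takes no time and is no camera call.
- ctrl.hand_in(): hands the job in; it is judged then, once.
The state is a dict: "time_s": time; "q": joint angles; "dq": joint speeds; "joint_efforts": joint torques, N m; "eef_pos": TCP position; "eef_rot": TCP orientation; "wrist_force": force on the tool from outside, world axes, zero at the start; "torque": the same for the moment, N m; "opening": opening from 0.0 (shut) to 1.0 (fully open); "grasp_force": force on a finger pad.
Only numpy, scipy, OpenCV 4.12 (cv2) and the standard library are available. Lean on these libraries where they do the work, as an engineer would, in place of code of your own. Each camera call takes 0.05 s, during which the arm holds its last target. There are 200 camera calls.

TASK

Open the bolted gate of the small reagent cage: pull the flat-headed locking pin straight up out of its lugs and put it into the low, wide beaker so it is not lost. The bolt has sagged in its worn guides and its notch hangs on the bent-up lip of the keeper, so lift it by its knob while you draw it out of the keeper; do not wrench it against the lip. The gate springs shut by itself: swing it toward you and finish still holding it with the gripper, about a hand's breadth (10 cm) open at its free edge for a colleague to reach in, leaving the other things on the bench where they stand.

Things in the scene. Friction and masses are not known exactly. Their poses are not given: they have to be found in the camera images.
- cage: Barred grey steel cage over some bottles, fixed, 180 deep (x), 240 wide (y), 210 high. Origin: centre of its underside on the worktop; -x is its front (plane x = -90 mm), facing the robot; +y is left seen from the robot. Positions 'in the cage frame' below are in mm with the gate shut. The gate's hinge is on the right. Clutter round the cage and beaker stays below z = 210 mm.
- gate_leaf: The barred gate in the cage's front with all it carries (lock plate, guides, lugs, bolt); 194 wide, z 18 to 198 mm. Origin on the upright hinge axis at the worktop, at (-93, -104, 0) in the cage frame; when shut its axes are the cage's; y runs from the hinge to the free edge. It turns with the gate.
- gate_edge (a point): Upper front corner of the gate at its free edge, 194 mm from the hinge axis.
- gate (a joint): Hinge of the gate, rad: 0 shut; grows as the free edge swings out toward the robot (a turn about +z), at most 1.6. A spring shuts it with 0.17 N m at 0 and 0.44 N m at 0.5 rad. 0.5 rad opens the free edge by 96 mm (0.38: 73 mm, 0.65: 124 mm).
- bolt (a joint): Draw of the bolt, m: about 0 as found, its head in the keeper; grows as it is drawn along the gate toward the hinge (gate -y, to the right), at most 0.034. Friction 1.5 N. The head is free of the keeper from 0.021 on. Hanging low, it moves only 2.5 mm before the head catches on the lip.
- bolt_lift (a joint): Lift of the bolt in its worn, too tall guides, m: 0 hanging low, 0.010 at the top stop. The head passes over the keeper's lip when lifted more than 0.006, and must stay so until the draw exceeds 0.021. The bolt weighs 0.16 kg and falls back when let go.
- bolt_knob (a point): Grip point on the bolt's knob: a round steel stem, 10 thick, that sticks out level toward the robot (along -x), with a 16 mm ball at its end, 18 mm beyond this point. As found at (-137, 26, 158) in the cage frame. Free space above, below and 60 mm to either side; the guide straps end 16 mm behind it. Axes are the gate's.
- keeper: Steel strap on the left front post that holds the bolt's head. Origin on the bolt's axis at its mouth, axes the cage's. 14 deep (y). The mouth's lower edge is bent up to a lip 4 thick, its top 6 mm above the underside of the 14 mm thick bolt, in a 9 mm long notch of the bolt; beyond it the head is 13.5 long.
- pin: Steel locking pin, 82 long, 60 g, upright in two lugs of the gate behind the bolt's tail, so the bolt cannot be drawn. Origin: lower end of the 8 mm shank; z along it. Collar 18 wide z 49 to 52, flat head 22 (x) x 10 (y) x 30, z 52 to 82. Found at (-109, -38.5, 134) in the cage frame, turned up to 0.2 rad; out of the lugs when raised 50 mm.
- pin_grip (a point): Grip point on the pin's flat head, 72 mm above the pin's origin, to be gripped across its 10 mm thickness (the pin's y). Fingertips may reach 20 mm below it before they meet the upper lug.
- beaker: Low, wide grey plastic beaker, 74 x 77 mm, 60 high, about 62 wide inside, floor 2 to 8 mm up; empty, loose on the worktop, 0.15 kg, well to the left of the cage, with the flask before or behind it. Origin: centre of its underside.
- flask: Conical glass flask, 62 across, 108 high, standing before or behind the beaker. Leave it alone. Origin: centre of its underside.
- dropper: Small dropping bottle with a teat, 34 across, 111 high. Leave it alone. Origin under its centre.
- petri: Petri dish, 66 across, 32 high, just left of the cage. Leave it alone. Origin under its centre.
- tape: Roll of tape, 100 across, 25 high. Leave it alone. Origin under its centre.
- steel_scoop: Half-round steel scoop, 30 x 100 x 30 mm, lying right of the cage. Leave it alone. Origin under its centre.

How it is judged:
By the outcome, as a careful person would: the job done as asked, in the order asked, and still so for the second after the job is handed in, while the arm keeps its last pose, push and grip.
It also fails if it takes over 66 s, if anything falls off the work surface, if the arm or the gripper's body presses on something with over 40 N, if the wrist force passes 120 N, or if a joint passes its speed limit or range.

## Working session

There is one attempt and no reset: what is moved stays moved. The work goes in short steps, Python scripts to look and compute and a tool call to move; the robot and the scene stay as the last step left them, time stands still between calls to the robot, and variables do not carry over. Pictures are saved under pics/ and viewed, at most 10 in all, crops included, and the job is handed in when it is done.

Besides the shell and the picture viewer there is one more tool, called after ">>>" as a command line: name --argument value ..., lists and objects as JSON in quotes. drive_tool: Moves the arm, as the interface text tells. Its arguments: {"type":"object","properties":{"plan":{"type":"array"},"jaw":{"type":"number"}},"required":["plan"]}

```bash
ls; mkdir -p pics; python3 - <<'E'
from bench import ctrl
import cv2, numpy as np
o=ctrl.get_obs(); print(o)
for n in ("scene","top"):
    im,d=ctrl.camera(n); i=ctrl.camera_info(n)
    print(n,i)
    cv2.imwrite(f"pics/{n}0.png",im[...,::-1]); np.savez(f"pics/{n}0.npz",im=im,d=d)
print(ctrl.camera_info("wrist"))
E
```

```text
pics
{'time_s': 0.0, 'q': array([-1.31531789e+00,  1.81556844e-01,  1.60800924e+00,  5.99196232e-06,
        1.35377880e+00, -2.06314451e-01]), 'dq': array([-6.03439983e-04, -1.17546283e-03, -1.73323097e-05, -3.05475077e-04,
        1.05344340e-03, -1.80451417e-03]), 'joint_efforts': array([-5.83616311e-04, -4.44871616e+01, -3.51341128e+01, -9.16718886e-05,
        9.16240067e-03,  8.33025126e-06]), 'eef_pos': array([ 0.25606208, -0.51422553,  0.23037466]), 'eef_rot': array([-8.75922421e-04,  9.73461410e-01,  2.28849549e-01, -1.86102301e-05]), 'wrist_force': array([0.00429262, 0.31761724, 1.15445583]), 'torque': array([-0.00120954,  0.01143592, -0.02755096]), 'grasp_force': 0.0, 'opening': 1.0039689056081118}
scene {'camera_matrix': array([[388.79145562,   0.        , 284.83677393],
       [  0.        , 388.79145562, 207.5650688 ],
       [  0.        ,   0.        ,   1.        ]]), 'D': array([-0.07759445,  0.        ,  0.        ,  0.        ,  0.        ]), 'R': array([[-0.47144759, -0.88187392,  0.00596332],
       [-0.54887926,  0.28812342, -0.78467602],
       [ 0.69026714, -
[... 440 characters left out ...]
.08819962, -0.00512404, -0.99608964]]), 't': array([-0.06195191,  0.4474501 ,  1.55053858])}
{'camera_matrix': array([[377.34896869,   0.        , 282.36472234],
       [  0.        , 377.34896869, 211.21722084],
       [  0.        ,   0.        ,   1.        ]]), 'D': array([-0.05944362,  0.        ,  0.        ,  0.        ,  0.        ]), 'T_tool_cam': array([[-1.06295488e-03, -9.51256575e-01, -3.08398765e-01,
         7.84158190e-02],
       [ 9.99999396e-01, -1.09680494e-03, -6.35908267e-05,
         8.03859741e-04],
       [-2.77762096e-04, -3.08398647e-01,  9.51257167e-01,
        -1.42016297e-01],
       [ 0.00000000e+00,  0.00000000e+00,  0.00000000e+00,
         1.00000000e+00]])}
```

View pics/scene0.png

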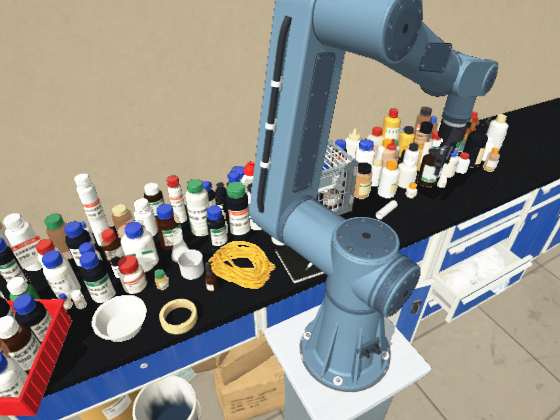

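View pics/top0.png

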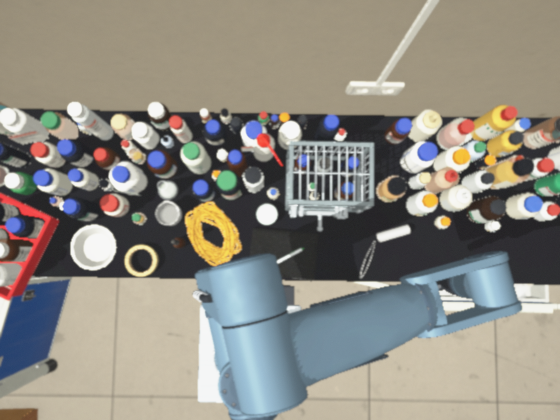

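```bash
cat > h.py <<'E'
import cv2, numpy as np
from bench import ctrl
from scipy.spatial.transform import Rotation as Rn
def cloud(im,d,K,D,R,t):
    "world point per pixel"
    h,w=d.shape; v,u=np.mgrid[:h,:w]
    n=cv2.undistortPoints(np.stack([u,v],-1).reshape(-1,1,2).astype(float),K,D).reshape(h,w,2)
    P=np.dstack([n*d[...,None],d]); P=(P-t)@R   # R^T (P-t)
    P[d==0]=np.nan; return P
def fixed(n,f):
    z=np.load(f); i=ctrl.camera_info(n); return z['im'],cloud(z['im'],z['d'],i['camera_matrix'],i['D'],i['R'],i['t'])
def toolpose(o):
    w,x,y,z=o['eef_rot']; T=np.eye(4); T[:3,:3]=Rn.from_quat([x,y,z,w]).as_matrix(); T[:3,3]=o['eef_pos']; return T
def wrist(name):
    o=ctrl.get_obs(); T=toolpose(o); im,d=ctrl.camera("wrist"); i=ctrl.camera_info("wrist")
    C=T@i['T_tool_cam']; R=C[:3,:3].T; t=-R@C[:3,3]
    cv2.imwrite(f"pics/{name}.png",im[...,::-1]); np.savez(f"pics/{name}.npz",im=im,d=d,R=R,t=t)
    return im,cloud(im,d,i['camera_matrix'],i['D'],R,t),R,t
def proj(X,K,D,R,t):
    return cv2.projectPoints(np.atleast_2d(X).astype(float),cv2.Rodrigues(R)[0],t,K,D)[0].reshape(-1,2)
E
python3 - <<'E'
from h import *
im,P=fixed("top","pics/top0.npz")
def rect(u0,u1,v0,v1,z0,z1):
    Q=P[v0:v1,u0:u1].reshape(-1,3); Q=Q[(Q[:,2]>z0)&(Q[:,2]<z1)]; 
    return Q,cv2.minAreaRect(Q[:,:2].astype(np.float32))
for nm,a in dict(cagetop=(275,385,130,225,.195,.225),beaker=(150,185,198,230,.045,.08),flask=(155,182,175,200,.03,.2),petri=(250,285,198,232,.02,.05),dropper=(170,187,232,252,.05,.15),tape=(120,165,240,280,.01,.05)).items():
    Q,r=rect(*a); print(nm,len(Q),Q.mean(0).round(3),Q.min(0).round(3),Q.max(0).round(3),np.round(r[0],3),np.round(r[1],3),round(r[2],1))
c=cv2.resize(im[120:250,260:400],None,fx=5,fy=4.5,interpolation=cv2.INTER_CUBIC)
cv2.imwrite("pics/c1.png",c[...,::-1])
E
```

```text
cagetop 2090 [ 0.541 -0.229  0.209] [ 0.424 -0.349  0.195] [ 0.67  -0.108  0.222] [ 0.548 -0.228] [0.24  0.245] 89.0
beaker 106 [0.437 0.268 0.057] [0.4   0.227 0.045] [0.473 0.301 0.066] [0.434 0.263] [0.072 0.072] 44.9
flask 236 [0.517 0.269 0.065] [0.485 0.247 0.03 ] [0.557 0.307 0.113] [0.523 0.275] [0.077 0.051] 11.5
petri 346 [ 0.439 -0.048  0.032] [ 0.385 -0.097  0.022] [ 0.491 -0.017  0.044] [ 0.432 -0.052] [0.108 0.07 ] 11.2
dropper 68 [0.345 0.227 0.08 ] [0.333 0.217 0.05 ] [0.358 0.241 0.115] [0.345 0.227] [0.021 0.025] 72.5
tape 371 [0.287 0.348 0.023] [0.238 0.289 0.01 ] [0.335 0.397 0.035] [0.284 0.35 ] [0.098 0.104] 71.1
```

View pics/c1.png

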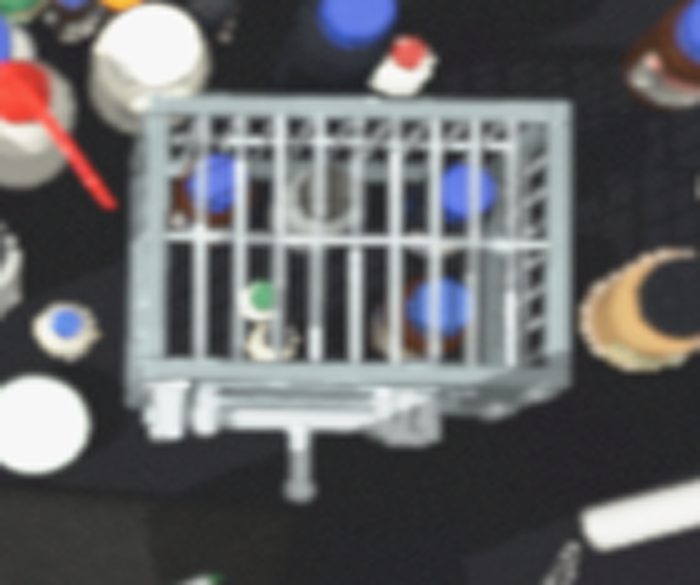

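>>> drive_tool --plan '[[[0, 0, -0.173, -0.04], [0.651, -0.5, -0.173, -0.47], [0.651, -0.5, -0.173, -0.47], [0.651, -0.5, -0.173, -0.47], [0.651, -0.5, -0.173, -0.47], [0.651, -0.5, -0.173, -0.47], [0.651, -0.5, -0.173, -0.47], [0.651, -0.5, -0.173, -0.47], [0.651, -0.5, -0.173, -0.47], [0.651, -0.5, -0.173, -0.47], [0.651, -0.5, -0.173, -0.47], [0.651, -0.5, -0.173, -0.47]]]' --jaw 0.4

```text
time_s: 1.1
eef_pos: [0.4005, -0.2185, 0.3003]
eef_rot: [-0.0, 0.562, 0.827, -0.0]
wrist_force: [0.8, -0.0, -0.8]
opening: 0.596
grasp_force: 0.0
```

>>> drive_tool --plan '[[[0, 0, 0, -0.383], [0, 0, 0, -0.383], [0, 0, 0, -0.383], [0, 0, 0, -0.383], [0, 0, 0, -0.383], [0, 0, 0, -0.383], [0, 0, 0, -0.383], [0, 0, 0, -0.383], [0, 0, 0, -0.383], [0, 0, 0, -0.383], [0, 0, 0, -0.383], [0, 0, 0, -0.383]]]'

```text
time_s: 2.1
eef_pos: [0.4001, -0.2196, 0.3002]
eef_rot: [-0.0, 0.001, 1.0, 0.0]
wrist_force: [-0.7, -0.5, -0.0]
opening: 0.598
grasp_force: 0.0
```

```bash
python3 - <<'E'
from h import *
o=ctrl.get_obs(); print(o['time_s'],o['eef_pos'],o['eef_rot'],o['q'].round(3),o['opening'])
im,P,R,t=wrist("w1")
E
```

```text
2.1 [ 0.4000801  -0.21955146  0.3001893 ] [-2.17711475e-04  1.29315673e-03  9.99999116e-01  2.20058597e-04] [-0.763 -0.148  1.801  0.     1.489 -2.331] 0.5977301793575043
```

View pics/w1.png

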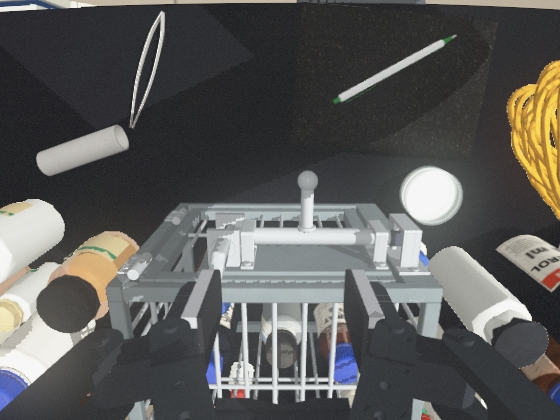

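```bash
python3 - <<'E'
from h import *
z=np.load("pics/w1.npz"); i=ctrl.camera_info("wrist"); im=z['im']
P=cloud(im,z['d'],i['camera_matrix'],i['D'],z['R'],z['t'])
cv2.imwrite("pics/c2.png",cv2.resize(im[170:310,110:450],None,fx=2.3,fy=4,interpolation=cv2.INTER_CUBIC)[...,::-1])
np.set_printoptions(precision=4,suppress=True)
for n,(u,v) in dict(ball=(308,180),stem1=(307,200),stem2=(306,220),bolt=(310,237),keep=(405,228)).items(): print(n,P[v,u])
# ball sphere points
Q=P[165:195,292:325].reshape(-1,3);Q=Q[Q[:,2]>.13];print("ball",Q.mean(0),Q.min(0),Q.max(0))
Q=P[195:215,292:325].reshape(-1,3);Q=Q[Q[:,2]>.13];print("stem",Q.mean(0),Q.min(0),Q.max(0))
# front edge of cage top frame
for u in range(140,440,40):
    col=P[200:320,u]; k=np.where((col[:,2]>.203)&(col[:,2]<.216))[0]; print(u,200+k[0] if len(k) else None, col[k[0]] if len(k) else None)
Q=P[200:290,195:262].reshape(-1,3);Q=Q[(Q[:,2]>.19)&(Q[:,2]<.23)&(Q[:,0]<.46)]
print("pin?",len(Q),Q.mean(0),Q.min(0),Q.max(0))
E
```

```text
ball [ 0.3863 -0.2012  0.1638]
stem1 [ 0.4022 -0.2017  0.1633]
stem2 [ 0.4186 -0.2022  0.163 ]
bolt [ 0.4325 -0.1989  0.1639]
keep [ 0.4209 -0.1277  0.1756]
ball [ 0.3883 -0.2016  0.1625] [ 0.3801 -0.2086  0.1562] [ 0.3989 -0.194   0.1663]
stem [ 0.4063 -0.2016  0.1613] [ 0.398  -0.2062  0.1575] [ 0.415  -0.1964  0.1639]
140 284 [ 0.4523 -0.3227  0.2042]
180 284 [ 0.452  -0.2937  0.2044]
220 246 [ 0.4229 -0.2635  0.2039]
260 285 [ 0.4529 -0.2367  0.2042]
300 285 [ 0.4533 -0.2083  0.2036]
340 285 [ 0.4528 -0.18    0.2049]
380 None None
420 284 [ 0.4533 -0.1222  0.2036]
pin? 1091 [ 0.4409 -0.2571  0.2042] [ 0.4221 -0.286   0.19  ] [ 0.4559 -0.2358  0.2166]
```

View pics/c2.png

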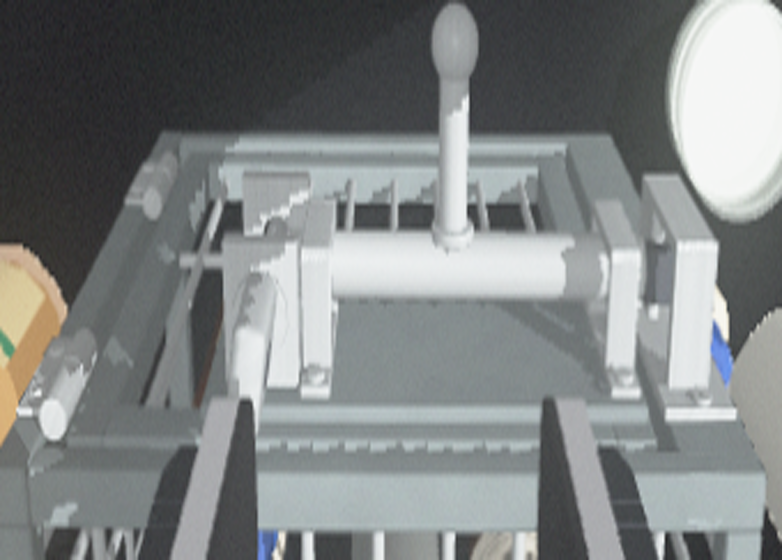

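```bash
python3 - <<'E'
from h import *
z=np.load("pics/w1.npz"); i=ctrl.camera_info("wrist"); im=z['im']
P=cloud(im,z['d'],i['camera_matrix'],i['D'],z['R'],z['t'])
np.set_printoptions(precision=4,suppress=True)
W=P[200:290,195:262]; m=(W[...,2]>.212)&(W[...,2]<.23)&(W[...,0]<.45)
Q=W[m]; v,u=np.where(m); print(len(Q),u.min()+195,u.max()+195,v.min()+200,v.max()+200,Q.mean(0),Q.min(0),Q.max(0),cv2.minAreaRect(Q[:,:2].astype(np.float32)))
for v in range(232,284,4):
    print(v,[ (round(1e3*p[0]),round(1e3*p[1]),round(1e3*p[2])) for p in P[v,208:238:3]])
E
```

```text
291 209 225 251 277 [ 0.4295 -0.264   0.2147] [ 0.4226 -0.2701  0.2122] [ 0.442  -0.2589  0.2166] ((0.4319272041320801, -0.2648683786392212), (0.010066654533147812, 0.018749626353383064), 78.28948211669922)
232 [(421, -276, 183), (421, -273, 183), (421, -271, 183), (421, -269, 183), (421, -267, 182), (421, -265, 182), (421, -262, 183), (421, -260, 183), (421, -258, 183), (421, -256, 183)]
236 [(424, -276, 183), (424, -273, 183), (425, -272, 181), (424, -269, 182), (424, -267, 182), (424, -265, 183), (424, -263, 182), (424, -260, 182), (424, -258, 182), (424, -256, 182)]
240 [(428, -276, 181), (426, -273, 185), (427, -272, 183), (424, -268, 191), (423, -265, 194), (423, -263, 193), (423, -261, 192), (425, -260, 188), (428, -258, 182), (427, -256, 183)]
244 [(430, -276, 183), (431, -274, 182), (429, -271, 186), (423, -266, 200), (423, -264, 200), (424, -262, 199), (424, -260, 197), (426, -259, 193), (429, -258, 186), (431, -256, 181)]
248 [(434, -277, 182), (432, -273, 186), (423, -267, 207), (422, -265, 208), (423, -263, 207), (423, -261, 206), (425, -260, 203), (430, -259, 191), (433
[... 811 characters left out ...]
, (434, -266, 215), (434, -264, 215), (434, -262, 216), (435, -261, 213), (450, -264, 184), (449, -261, 184), (449, -259, 185), (450, -257, 184)]
272 [(389, -250, 310), (388, -248, 310), (389, -248, 309), (389, -246, 309), (437, -263, 215), (439, -261, 211), (450, -263, 189), (450, -260, 191), (450, -258, 190), (450, -256, 189)]
276 [(388, -249, 313), (389, -248, 313), (389, -247, 313), (390, -246, 310), (394, -246, 302), (454, -265, 189), (454, -263, 189), (454, -261, 189), (454, -259, 189), (454, -256, 188)]
280 [(389, -248, 316), (389, -247, 316), (389, -246, 316), (392, -246, 311), (395, -246, 304), (454, -265, 194), (454, -262, 195), (454, -260, 195), (454, -258, 195), (454, -256, 195)]
```

>>> drive_tool --plan '[[[-0.085, -0.114, 0, 0.048], [-0.085, -0.114, 0, 0.048], [-0.085, -0.114, 0.05, 0.048], [-0.085, -0.114, 0.1, 0.048], [-0.085, -0.114, 0.15, 0.048], [-0.085, -0.114, 0.2, 0.048], [-0.085, -0.114, 0.24, 0.048], [-0.085, -0.114, 0.26, 0.048], [-0.085, -0.114, 0.272, 0.048], [-0.085, -0.114, 0.272, 0.048]]]' --jaw 0.65

```text
time_s: 2.98
eef_pos: [0.4339, -0.265, 0.191]
eef_rot: [-0.001, 0.076, 0.997, 0.0]
wrist_force: [-0.3, 0.0, -0.2]
opening: 0.35
grasp_force: 0.0
```

>>> drive_tool --plan '[[[0, 0, 0, 0], [0, 0, 0, 0], [0, 0, 0, 0], [0, 0, 0, 0], [0, 0, 0, 0], [0, 0, 0, 0], [0, 0, 0, 0]]]' --jaw 1.0

```text
time_s: 3.57
eef_pos: [0.4348, -0.2658, 0.1929]
eef_rot: [0.001, 0.075, 0.997, -0.001]
wrist_force: [-0.0, 1.3, 6.2]
opening: 0.104
grasp_force: 60.4
```

>>> drive_tool --plan '[[[0, 0, -0.02, 0], [0, 0, -0.05, 0], [0, 0, -0.08, 0], [0, 0, -0.11, 0], [0, 0, -0.15, 0], [0, 0, -0.2, 0], [0, 0, -0.26, 0], [0, 0, -0.33, 0], [0, 0, -0.38, 0], [0, 0, -0.38, 0]]]'

```text
time_s: 4.4
eef_pos: [0.4357, -0.2668, 0.3503]
eef_rot: [0.004, 0.075, 0.997, -0.003]
wrist_force: [0.8, -1.7, 0.5]
opening: 0.102
grasp_force: 59.6
```

```bash
python3 - <<'E'
from h import *
o=ctrl.get_obs(); print(o['q'].round(3)); np.set_printoptions(precision=4,suppress=True)
# beaker refine from top camera: rim points, and scene camera
im,P=fixed("top","pics/top0.npz")
W=P[195:232,148:188]; m=(W[...,2]>.05)&(W[...,2]<.075); Q=W[m]; print(len(Q),cv2.minEnclosingCircle(Q[:,:2].astype(np.float32)))
import collections
for v in range(198,230,3): print(v,[tuple(int(round(1e3*c)) for c in p) for p in P[v,152:187:4]])
E
```

```text
[-0.782 -0.048  1.612 -0.     1.568 -2.202]
95 ((0.445864737033844, 0.26368463039398193), 0.04659109190106392)
198 [(486, 322, 8), (487, 310, 4), (488, 299, -2), (486, 281, 19), (487, 270, 12), (488, 258, 8), (488, 246, 3), (489, 234, 0), (490, 222, -6)]
201 [(477, 321, 9), (477, 309, 8), (478, 298, 0), (472, 273, 57), (473, 261, 55), (479, 259, -2), (478, 245, 4), (479, 233, 3), (479, 220, 2)]
204 [(468, 324, -2), (468, 310, 2), (462, 284, 61), (465, 276, 39), (467, 269, 13), (467, 254, 22), (469, 246, 1), (470, 233, -2), (470, 221, -4)]
207 [(458, 323, -1), (458, 309, 2), (455, 290, 34), (458, 283, 7), (459, 271, 0), (459, 257, 6), (454, 235, 58), (460, 234, -5), (460, 220, 0)]
210 [(449, 323, -2), (443, 296, 62), (448, 294, 13), (449, 284, -2), (448, 269, 11), (449, 258, 0), (450, 245, 1), (450, 233, -5), (450, 220, -1)]
213 [(439, 323, -3), (434, 297, 55), (439, 295, 7), (439, 282, 9), (439, 270, 3), (440, 257, 3), (440, 245, -3), (439, 230, 10), (441, 219, -1)]
216 [(429, 322, -2), (425, 295, 60), (429, 294, 8), (429, 282, 3), (430, 270, 1), (430, 256, 6), (430, 244, 2), (429, 228, 22), (431, 219, 1)]
219 [(420, 322, -4), (419, 306, 10), (418, 291, 20), (419, 281, 9), (420, 269, 3), (420, 256, 7), (417, 233, 59), (421, 232, -5), (422, 220, -8)]
222 [(410, 321, -1), (410, 308, 0), (407, 283, 56), (410, 281, 6), (410, 268, 10), (411, 257, 1), (409, 238, 30), (411, 230, 4), (412, 219, -4)]
225 [(400, 320, 3), (400, 307, 2), (401, 295, -2), (401, 282, 2), (399, 264, 28), (401, 255, 6), (401, 244, 0), (401, 229, 11), (402, 218, 2)]
228 [(391, 321, -4), (390, 307, 2), (390, 293, 8), (391, 282, -1), (391, 270, -4), (392, 257, -5), (392, 244, -5), (392, 231, -2), (392, 218, 1)]
```

>>> drive_tool --plan '[[[0.015, 0.1, 0, -0.048], [0.03, 0.2, 0, -0.048], [0.045, 0.3, 0, -0.048], [0.06, 0.4, 0, -0.048], [0.075, 0.5, 0, -0.048], [0.09, 0.6, 0, -0.048], [0.103, 0.679, 0, -0.048], [0.103, 0.679, 0, -0.048]]]'

```text
time_s: 5.07
eef_pos: [0.4334, 0.0144, 0.3441]
eef_rot: [0.0, -0.003, 1.0, 0.001]
wrist_force: [0.1, 0.2, -0.5]
opening: 0.101
grasp_force: 59.6
```

>>> drive_tool --plan '[[[0, 0.1, 0, 0], [0, 0.2, 0, 0], [0, 0.3, 0, 0], [0, 0.4, 0, 0], [0, 0.5, 0, 0], [0, 0.57, 0, 0], [0, 0.62, 0, 0], [0, 0.64, 0, 0], [0, 0.64, 0, 0]]]'

```text
time_s: 5.82
eef_pos: [0.4341, 0.2662, 0.3434]
eef_rot: [-0.0, -0.001, 1.0, -0.0]
wrist_force: [0.2, -0.2, 0.2]
opening: 0.099
grasp_force: 59.6
```

```bash
python3 - <<'E'
from h import *
np.set_printoptions(precision=4,suppress=True)
o=ctrl.get_obs(); print(o['time_s'],o['eef_pos'],o['eef_rot'],o['q'].round(3))
im,P,R,t=wrist("w2")
m=(P[...,2]>.05)&(P[...,2]<.068)&(np.hypot(P[...,0]-.436,P[...,1]-.264)<.055); Q=P[m]; print(len(Q),Q.min(0),Q.max(0),cv2.minEnclosingCircle(Q[:,:2].astype(np.float32)))
T=toolpose(o); 
E
```

```text
5.8167 [0.4341 0.2662 0.3434] [-0.0003 -0.0011  1.     -0.0002] [ 0.317 -0.042  1.619 -0.     1.565 -1.256]
719 [0.3967 0.2244 0.05  ] [0.473  0.2977 0.062 ] ((0.4348940849304199, 0.2617155909538269), 0.03840893134474754)
```

View pics/w2.png

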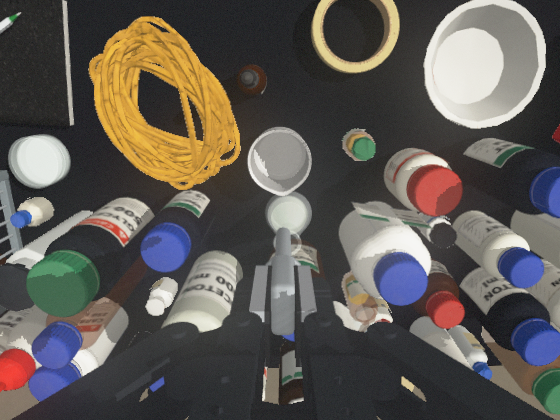

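```bash
python3 - <<'E'
from h import *
np.set_printoptions(precision=3,suppress=True)
i=ctrl.camera_info("wrist"); z=np.load("pics/w2.npz"); Pw=cloud(z['im'],z['d'],i['camera_matrix'],i['D'],z['R'],z['t'])
_,Pt=fixed("top","pics/top0.npz")
for n,P in (("w",Pw),("t",Pt)):
    Q=P.reshape(-1,3); Q=Q[(Q[:,2]>.08)&(Q[:,2]<.25)&(abs(Q[:,0]-.435)<.12)&(abs(Q[:,1]-.265)<.12)]
    k={}
    for p in Q: 
        c=(round(p[0]/.02)*20,round(p[1]/.02)*20); k[c]=max(k.get(c,0),int(p[2]*1e3))
    print(n,sorted(k.items()))
E
```

```text
w [((340, 220), 111), ((340, 240), 110), ((360, 220), 105), ((360, 240), 105), ((480, 140), 155), ((480, 160), 155), ((480, 180), 117), ((500, 140), 155), ((500, 160), 155), ((500, 180), 152), ((500, 260), 106), ((500, 280), 109), ((500, 360), 113), ((500, 380), 116), ((520, 140), 154), ((520, 160), 154), ((520, 180), 143), ((520, 260), 107), ((520, 280), 108), ((520, 340), 114), ((520, 360), 151), ((520, 380), 152), ((540, 280), 89), ((540, 300), 88), ((540, 340), 114), ((540, 360), 152), ((540, 380), 152), ((560, 300), 107), ((560, 340), 111), ((560, 360), 151), ((560, 380), 153)]
t [((340, 220), 114), ((340, 240), 114), ((360, 220), 101), ((360, 240), 99), ((480, 140), 161), ((480, 160), 156), ((500, 140), 158), ((500, 160), 162), ((500, 180), 150), ((500, 260), 113), ((500, 280), 112), ((500, 360), 116), ((500, 380), 120), ((520, 140), 161), ((520, 160), 158), ((520, 260), 110), ((520, 280), 113), ((520, 340), 107), ((520, 360), 151), ((520, 380), 157), ((540, 280), 107), ((540, 300), 80), ((540, 340), 117), ((540, 360), 158), ((540, 380), 158), ((560, 260), 109), ((560, 280), 116), ((560, 300), 112), ((560, 340), 114), ((560, 360), 158), ((560, 380), 157)]
```

>>> drive_tool --plan '[[[0, 0.03, 0.09, 0], [0, 0.03, 0.18, 0], [0, 0.03, 0.27, 0], [0, 0.03, 0.36, 0], [0, 0.03, 0.45, 0], [0, 0.03, 0.53, 0], [0, 0.03, 0.59, 0], [0, 0.03, 0.63, 0], [0, 0.03, 0.66, 0], [0, 0.03, 0.68, 0], [0, 0.03, 0.68, 0], [0, 0.03, 0.68, 0]]]'

```text
time_s: 6.87
eef_pos: [0.4348, 0.2765, 0.072]
eef_rot: [-0.0, 0.001, 1.0, -0.0]
wrist_force: [0.8, 0.0, 0.2]
opening: 0.105
grasp_force: 59.6
```

>>> drive_tool --plan '[[[0, 0, 0, 0], [0, 0, 0, 0], [0, 0, 0, 0], [0, 0, 0, 0], [0, 0, 0, 0]]]' --jaw 0.72

```text
time_s: 7.28
eef_pos: [0.4345, 0.2776, 0.0722]
eef_rot: [0.0, -0.0, 1.0, 0.0]
wrist_force: [0.4, -0.5, 0.6]
opening: 0.278
grasp_force: 0.0
```

>>> drive_tool --plan '[[[0, -0.01, 0, 0], [0, -0.02, 0, 0], [0, -0.03, 0, 0], [0, -0.04, 0, 0], [0, -0.05, 0, 0], [0, -0.06, 0, 0], [0, -0.07, 0, 0], [0, -0.08, 0, 0], [0, -0.08, 0, 0]]]'

```text
time_s: 8.03
eef_pos: [0.4343, 0.2447, 0.0717]
eef_rot: [-0.0, 0.0, 1.0, -0.0]
wrist_force: [0.2, -0.0, 0.3]
opening: 0.276
grasp_force: 0.1
```

>>> drive_tool --plan '[[[0, 0, -0.05, 0], [0, 0, -0.12, 0], [0, 0, -0.22, 0], [0, 0, -0.32, 0], [0, 0, -0.42, 0], [0, 0, -0.52, 0], [0, 0, -0.6, 0], [0, 0, -0.65, 0], [0, 0, -0.65, 0]]]'

```text
time_s: 8.78
eef_pos: [0.4365, 0.2462, 0.3377]
eef_rot: [0.005, -0.0, 1.0, 0.001]
wrist_force: [0.2, -0.1, 0.4]
opening: 0.282
grasp_force: 0.0
```

```bash
python3 - <<'E'
from h import *
im,P,R,t=wrist("w3")
cv2.imwrite("pics/c3.png",cv2.resize(im[90:260,190:350],None,fx=3,fy=3,interpolation=cv2.INTER_CUBIC)[...,::-1])
E
```

```text
(no output)
```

View pics/c3.png

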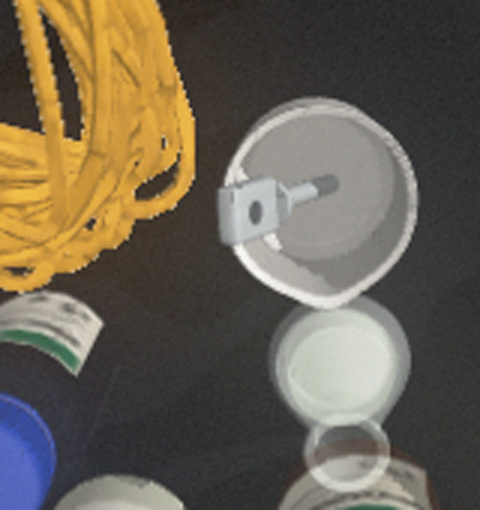

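```bash
python3 - <<'E'
from h import *
np.set_printoptions(precision=3,suppress=True)
i=ctrl.camera_info("wrist"); z=np.load("pics/w3.npz"); P=cloud(z['im'],z['d'],i['camera_matrix'],i['D'],z['R'],z['t'])
for n,(u,v) in dict(tip=(300,151),shank=(290,154),collar=(283,156),headlow=(279,157),head_hi=(266,163),headc=(272,160)).items(): print(n,P[190*0+v,u])
m=(P[...,2]>.05)&(P[...,2]<.064)&(np.hypot(P[...,0]-.435,P[...,1]-.262)<.055)&(P[...,1]>.245); print(cv2.minEnclosingCircle(P[m][:,:2].astype(np.float32)),P[m].max(0),P[m].min(0))
E
```

```text
tip [0.433 0.268 0.015]
shank [0.433 0.255 0.034]
collar [0.433 0.246 0.051]
headlow [0.433 0.242 0.058]
head_hi [0.436 0.228 0.074]
headc [0.433 0.234 0.072]
((0.4350040555000305, 0.2614789605140686), 0.03861856088042259) [0.473 0.297 0.061] [0.397 0.245 0.05 ]
```

>>> drive_tool --plan '[[[0, -0.1, 0, 0], [0, -0.2, 0, 0], [0, -0.3, 0, 0], [0, -0.4, 0, 0], [0.02, -0.5, 0, 0], [0.04, -0.6, 0, 0], [0.06, -0.7, 0, 0], [0.072, -0.8, 0, 0], [0.072, -0.9, 0, 0], [0.072, -0.96, 0, 0], [0.072, -1, 0, 0], [0.072, -1, 0, 0]]]' --jaw 0.55

```text
time_s: 9.83
eef_pos: [0.4046, -0.1571, 0.3297]
eef_rot: [-0.001, 0.002, 1.0, 0.001]
wrist_force: [-0.7, 0.5, 0.2]
opening: 0.448
grasp_force: 0.0
```

>>> drive_tool --plan '[[[0, -0.06, 0, 0], [0, -0.12, 0, 0], [0, -0.12, 0.04, 0], [0, -0.12, 0.12, 0], [0, -0.12, 0.2, 0], [0, -0.12, 0.25, 0], [0, -0.12, 0.25, 0]]]'

```text
time_s: 10.42
eef_pos: [0.4027, -0.1992, 0.2258]
eef_rot: [-0.004, -0.0, 1.0, 0.004]
wrist_force: [-0.3, 0.3, -0.2]
opening: 0.448
grasp_force: 0.0
```

>>> drive_tool --plan '[[[0, 0, 0, 0], [0, 0, 0, 0], [0, 0, 0, 0]]]'

```text
time_s: 10.67
eef_pos: [0.4064, -0.203, 0.2335]
eef_rot: [0.001, -0.0, 1.0, -0.001]
wrist_force: [-0.2, -0.2, -0.1]
opening: 0.444
grasp_force: 0.0
```

```bash
python3 - <<'E'
from h import *
np.set_printoptions(precision=4,suppress=True)
print(ctrl.get_obs()['eef_pos'],ctrl.get_obs()['eef_rot'])
im,P,R,t=wrist("w4")
Q=P.reshape(-1,3); Q=Q[(Q[:,2]>.145)&(Q[:,2]<.175)&(Q[:,0]>.36)&(Q[:,0]<.42)&(abs(Q[:,1]+.2)<.03)]
print(len(Q))
for a in np.arange(.378,.42,.004):
    q=Q[abs(Q[:,0]-a)<.002]
    if len(q): print(round(a,3),q.min(0),q.max(0))
E
```

```text
[ 0.4064 -0.203   0.2335] [ 0.0011 -0.0002  1.     -0.0009]
1199
0.382 [ 0.3803 -0.2074  0.1549] [ 0.384  -0.1949  0.1658]
0.386 [ 0.384  -0.2086  0.1567] [ 0.388  -0.1937  0.1663]
0.39 [ 0.388  -0.2086  0.1592] [ 0.392  -0.1938  0.1666]
0.394 [ 0.3921 -0.2068  0.1565] [ 0.396  -0.1956  0.1646]
0.398 [ 0.396  -0.2063  0.1572] [ 0.3999 -0.1966  0.1634]
0.402 [ 0.4    -0.2063  0.1562] [ 0.404  -0.1965  0.1636]
0.406 [ 0.404  -0.2063  0.1574] [ 0.408  -0.1965  0.1639]
0.41 [ 0.408  -0.2063  0.1575] [ 0.4119 -0.1964  0.1633]
0.414 [ 0.4121 -0.2063  0.1581] [ 0.416  -0.1971  0.1636]
0.418 [ 0.416  -0.2063  0.1577] [ 0.4199 -0.197   0.1636]
```

>>> drive_tool --plan '[[[0, 0.004, 0.04, 0], [0, 0.004, 0.09, 0], [0, 0.004, 0.14, 0], [0, 0.004, 0.18, 0], [0, 0.004, 0.21, 0], [0, 0.004, 0.236, 0], [0, 0.004, 0.236, 0], [0, 0.004, 0.236, 0]]]'

```text
time_s: 11.38
eef_pos: [0.4057, -0.2012, 0.1377]
eef_rot: [0.0, 0.0, 1.0, -0.0]
wrist_force: [0.3, 0.0, 1.2]
opening: 0.45
grasp_force: 0.0
```

>>> drive_tool --plan '[[[0, 0, 0, 0], [0, 0, 0, 0], [0, 0, 0, 0], [0, 0, 0, 0], [0, 0, 0, 0], [0, 0, 0, 0], [0, 0, 0, 0], [0, 0, 0, 0]]]' --jaw 1.0

```text
time_s: 12.05
eef_pos: [0.4062, -0.2015, 0.1384]
eef_rot: [0.001, 0.0, 1.0, -0.001]
wrist_force: [-1.0, 1.0, 5.5]
opening: 0.092
grasp_force: 58.5
```

Gripped. Lift about 8 mm.

>>> drive_tool --plan '[[[0, 0, -0.005, 0], [0, 0, -0.01, 0], [0, 0, -0.015, 0], [0, 0, -0.02, 0], [0, 0, -0.02, 0], [0, 0, -0.02, 0], [0, 0, -0.02, 0]]]'

```text
time_s: 12.63
eef_pos: [0.4055, -0.201, 0.1452]
eef_rot: [0.0, -0.0, 1.0, -0.0]
wrist_force: [2.3, -1.5, -2.1]
opening: 0.095
grasp_force: 58.4
```

>>> drive_tool --plan '[[[0, 0, -0.003, 0], [0, -0.006, -0.003, 0], [0, -0.013, -0.003, 0], [0, -0.02, -0.003, 0], [0, -0.028, -0.003, 0], [0, -0.036, -0.003, 0], [0, -0.044, -0.003, 0], [0, -0.052, -0.003, 0], [0, -0.06, -0.003, 0], [0, -0.068, -0.003, 0], [0, -0.068, -0.003, 0], [0, -0.068, -0.003, 0]]]'

```text
time_s: 13.63
eef_pos: [0.4058, -0.229, 0.1467]
eef_rot: [0.0, 0.0, 1.0, -0.001]
wrist_force: [1.2, -0.9, -2.0]
opening: 0.094
grasp_force: 58.5
```

```bash
python3 - <<'E'
import numpy as np
r=np.array([-.0447,.1025])
for th in np.arange(1,12)*.0473:
    c,s=np.cos(th),np.sin(th); d=np.array([[c,-s],[s,c]])@r-r
    print(round(th,3),[round(-d[0]/.4,3),round(d[1]/.4,3),0,round(-th/np.pi,4)])
E
```

```text
0.047 [np.float64(0.012), np.float64(-0.006), 0, np.float64(-0.0151)]
0.095 [np.float64(0.024), np.float64(-0.012), 0, np.float64(-0.0301)]
0.142 [np.float64(0.035), np.float64(-0.018), 0, np.float64(-0.0452)]
0.189 [np.float64(0.046), np.float64(-0.026), 0, np.float64(-0.0602)]
0.237 [np.float64(0.057), np.float64(-0.033), 0, np.float64(-0.0753)]
0.284 [np.float64(0.067), np.float64(-0.042), 0, np.float64(-0.0903)]
0.331 [np.float64(0.077), np.float64(-0.05), 0, np.float64(-0.1054)]
0.378 [np.float64(0.087), np.float64(-0.059), 0, np.float64(-0.1204)]
0.426 [np.float64(0.096), np.float64(-0.069), 0, np.float64(-0.1355)]
0.473 [np.float64(0.104), np.float64(-0.079), 0, np.float64(-0.1506)]
0.52 [np.float64(0.113), np.float64(-0.089), 0, np.float64(-0.1656)]
```

>>> drive_tool --plan '[[[0.012, -0.006, 0, -0.015], [0.024, -0.012, 0, -0.03], [0.035, -0.018, 0, -0.045], [0.046, -0.026, 0, -0.06], [0.057, -0.033, 0, -0.075], [0.067, -0.042, 0, -0.09], [0.067, -0.042, 0, -0.09], [0.067, -0.042, 0, -0.09]]]'

```text
time_s: 14.3
eef_pos: [0.3791, -0.2452, 0.1468]
eef_rot: [0.001, -0.14, 0.99, -0.0]
wrist_force: [3.4, 1.0, -2.0]
opening: 0.092
grasp_force: 58.5
```

>>> drive_tool --plan '[[[0.012, -0.006, 0, -0.015], [0.024, -0.012, 0, -0.03], [0.035, -0.018, 0, -0.045], [0.046, -0.026, 0, -0.06], [0.057, -0.033, 0, -0.075], [0.057, -0.033, 0, -0.075], [0.057, -0.033, 0, -0.075], [0.057, -0.033, 0, -0.075], [0.057, -0.033, 0, -0.075]]]'

```text
time_s: 15.05
eef_pos: [0.3612, -0.2638, 0.1467]
eef_rot: [0.001, -0.255, 0.967, -0.0]
wrist_force: [5.3, 1.2, -1.7]
opening: 0.092
grasp_force: 58.6
```

```bash
python3 - <<'E'
from h import *
o=ctrl.get_obs(); print(o['eef_pos'],o['eef_rot'],o['wrist_force'],o['torque'],o['q'].round(2))
r=o['eef_pos'][:2]-[.4505,-.3315]; print("theta", np.arctan2(r[1],r[0])-np.arctan2(.1025,-.0447),np.hypot(*r),np.hypot(.1025,.0447))
im,P,R,t=wrist("w5")
E
```

```text
[ 0.36118903 -0.26382592  0.14667445] [ 5.10265331e-04 -2.55345120e-01  9.66849809e-01 -2.35398569e-04] [ 5.33900794  1.22203142 -1.6540879 ] [ 0.11611766 -0.82631369 -0.05252931] [-0.9  -0.01  2.    0.    1.15 -2.99]
theta 0.5111302409978979 0.11205458171976627 0.1118228062606193
```

View pics/w5.png

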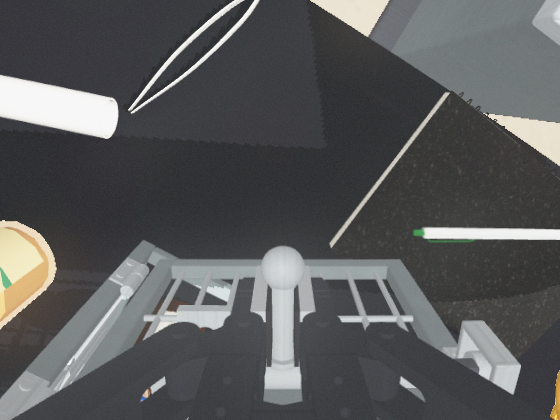

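```bash
python3 -c "
from bench import ctrl
print(ctrl.hand_in())"
```

```text
the job is handed in; nothing more can be done
None
```

The job is handed in: the pin leans in the beaker with its head over the rim, the bolt was lifted clear and drawn about 28 mm, and the gripper still holds the gate about 10 cm open (0.51 rad by arm position); I didn't recheck the beaker or the other bench items after that.

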